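# Pop a dishwasher tablet out and stop it on the chute

### The arm

A 7-joint arm with a two-finger parallel gripper is mounted at the origin on a cart in front of the work surface, level with it; the furniture and walls round the work are solid. World frame = base frame: x ahead of the robot, y to its left, z up, the work surface at z = 0. Lengths are in m, angles in rad, forces in N, time in s.
With the tool pointing down it reaches from about 0.4 to 0.85 m from the base axis. Payload 10.4 kg.
Tool frame: the origin (TCP) lies at the very end of the fingers, on their centre line; the grasp point (between the pads) lies 19 mm behind it; z points along the fingers, y is the line along which they close (so a half turn about z gives the same grasp; the last joint's range is limited). The gripper opens to 87 mm and grips with 3 to 60 N. Pads are 19 mm wide; open, the fingers measure 117 mm over their backs; the gripper's body (75 mm by 190 mm) begins 51 mm behind the grasp point.
Start: joints at [1.117, 0.332, -0.065, 1.46, 0.022, 1.35, -0.088], TCP at [0.261, -0.568, 0.188] pointing down, gripper open.
Joint ranges: [-2.6, 2.6], [-0.5, 2.12], [-1.47, 1.34], [0.16, 2.42], [-1.27, 4.41], [0.06, 2.06], [-2.6, 2.6]. Speed limits (rad/s): [2.22, 2.22, 2.79, 2.79, 3.14, 3.14, 3.14].

### API

Orientations are given as [roll, pitch, yaw] about the fixed x, y, z axes, in that order (R = Rz(yaw) Ry(pitch) Rx(roll)).
In Python, from workcell import manip, optics gives the robot as it stands. The module is installed in compiled form; this text tells all that it offers.
- The arm moves only by the shell command python3 -m crank 'ROWS' [FORCE]. ROWS is JSON, a list of rows, each a list of 5 numbers: the shift along the world's x, y, z in units of 0.025 m (1.0 is 0.025 m), then the turn about the world's z in units of 60 degrees (1.0 is 60 degrees), then the gripper's target within -1 to 1 (fully open at 1, half-way at 0, shut at -1). In form: [[dx, dy, dz, yaw, grip], ...]. A call has 1 to 10 rows; each row shifts and turns the commanded pose from where the row before left it; what a row does not reach is not made up. A row lasts 1/8 s, in which the tool goes at most 62.5 mm and 10.7 degrees, less where a joint would pass 70% of its speed; a pose out of reach is approached as far as the arm can. A call with a number of a shift or a turn outside -1 to 1 is refused whole. A call with a gripper value outside its range is refused whole. The fingers move at their own pace and stop on an object; FORCE is the grip in N (left out, the last holds). Time passes only in rows, so rows that do not move let the fingers close. It gives the time, the measured TCP pose, the force, the opening and the grip force at its end, in the units of the state.
- manip.get_obs(): the state, without advancing time (a new reading comes with each control period).
- optics.capture(name): name is "side" or "top" or "wrist"; returns the picture (400x640x3 uint8, red, green, blue); there is no depth.
- optics.camera_model(name): a dict with "vfov" (degrees; the focal length in pixels is half the picture's height over the tangent of half this angle, whatever the lens; pixels are square), "cx", "cy" (the principal point, pixels), "distortion" ([k1, k2, p1, p2, k3] as OpenCV has them; the pictures are not rectified), "xyz" and "rotation" of the camera in the world. Camera axes: x right, y down, z forward; pixel columns grow to the right and rows downward; lengths in m; the calibration is good to about 2 mm. A picture is of the moment at which its call begins: read the wrist's pose just before it. camera_model takes no time and is no camera call; for the wrist camera it gives the pose at the moment of the call.
- manip.close_job(): hands the job in; it is judged then, once.
The state is a dict: "clock": time; "joints": joint angles; "joint_vel": joint speeds; "joint_efforts": joint torques, N m; "position": TCP position; "tcp_rot": TCP orientation; "wrist_force": force on the tool from outside, world axes, zero at the start; "ft_torque": the same for the moment, N m; "opening": finger opening in m; "finger_force": force on a finger pad.
Only numpy, scipy, OpenCV 4.12 (cv2) and the standard library are available. Lean on these libraries where they do the work, as an engineer would, in place of code of your own. Each camera call takes 0.05 s, during which the arm holds its last target. There are 200 camera calls.

### The job

Get a tablet from the dishwasher-tablet dispenser: press its pad down with one fingertip while your other finger stands in the open chute, so that the tablet that springs out is stopped by that finger before it slides off the low end. Do not pinch or lift the tablet, leave the things standing around alone, and finish while still holding: the pad kept down by one finger and the tablet resting trapped against the other, clear of the gate on the chute.

Things in the scene. Friction and masses are not known exactly. Their poses are not given: they have to be found in the camera images.
- chute: Open aluminium channel sloping 15 degrees down from the fixed white dispenser. Origin: on its floor, mid-width, at the gate, 46 mm above the worktop. x runs downhill along the floor, y level towards the press pad, z square to the floor. 40 mm wide inside, between rails 8 mm high, 4 mm thick. From x = -8 to -70 mm it is roofed by the tablet housing, 49 mm wide, top 31 mm above the floor
- gate (a point): Middle of the upper edge of the gate, a steel strip across the channel just in front of the tablet, 5 mm thick (chute x = 0 to 5 mm), standing 7 mm proud of the channel floor. It sinks together with the press pad
- chute_end (a point): Middle of the channel floor's open low end, 125 mm downhill of the gate and 14 mm above the worktop; the tablet falls off here if nothing stops it
- press_pad_top (a point): Middle of the top of the grey press pad, a flat key 28 mm (along the channel) x 44 mm, beside the channel: measured level, 80 mm downhill of the chute origin and 72 mm to the side of the centre line. Top 45 mm above the worktop when up, 33 mm when fully down; the channel floor beside it is 25 mm above the worktop, so a finger over it, level with the one on the pad, ends 8 mm above it
- press_pad (a joint): Travel of the press pad straight down, 0 (up) to 0.012 m (fully down). Sprung: 2 N to start, 5 N fully down; it rises when let go. At about 7 mm the gate frees the tablet: a weak spring behind kicks it out at once and it slides off the low end within half a second unless stopped
- tablet: White dishwasher tablet, smooth and slippery, 40 mm long (its x, along the channel) x 36 mm wide x 20 mm high, 30 to 50 g. Origin: centre of its underside. At the start it lies on the channel floor behind the gate, its front 8 mm showing from the housing
- salt: Bystander: salt shaker, 44 mm across, 90 mm high; origin at the centre of its underside
- garlic: Bystander: garlic bulb, 60 mm across, 59 mm high; origin at the centre of its underside
- lemon: Bystander: lemon 71 x 53 x 51 mm; origin at the centre of its underside
- spice: Bystander: spice jar with green cap, 46 mm across, 106 mm high; origin at the centre of its underside

How it is judged:
By the outcome, as a careful person would: the job done as asked, in the order asked, and still so for the second after the job is handed in, while the arm keeps its last pose, push and grip.
It also fails if it takes over 32 s, if anything falls off the work surface, if the arm or the gripper's body presses on something with over 40 N, if the wrist force passes 120 N, or if a joint passes its speed limit or range.

## Working session

There is one attempt and no reset: what is moved stays moved. The work goes in short steps, Python scripts to look and compute and a shell command to move; the robot and the scene stay as the last step left them, time stands still between calls to the robot, and variables do not carry over. Pictures are saved under pics/ and viewed, at most 10 in all, crops included, and the job is handed in when it is done.

```bash
mkdir -p pics; cat > h.py <<'E'
import numpy as np,cv2
from workcell import manip,optics
def snap(n,f):
    m=optics.camera_model(n); im=optics.capture(n); cv2.imwrite('pics/'+f,im[:,:,::-1]); np.save('pics/'+f+'.npy',im); return m,im
def K(m):
    f=200/np.tan(np.radians(m['vfov'])/2); return np.array([[f,0,m['cx']],[0,f,m['cy']],[0,0,1.]])
def R(m):
    r=np.array(m['rotation'],float); 
    if r.shape==(3,3): return r
    from scipy.spatial.transform import Rotation as Q
    return Q.from_euler('xyz',r).as_matrix()
def ray(m,u,v):
    p=cv2.undistortPoints(np.array([[[u,v]]],float),K(m),np.array(m['distortion'],float))[0,0]
    return np.array(m['xyz']),R(m)@np.array([p[0],p[1],1])
def onz(m,u,v,z):
    o,d=ray(m,u,v); return o+d*(z-o[2])/d[2]
def proj(m,P):
    r=R(m); t=-r.T@np.array(m['xyz']); return cv2.projectPoints(np.array(P,float).reshape(-1,3),cv2.Rodrigues(r.T)[0],t,K(m),np.array(m['distortion'],float))[0][:,0]
E
python3 - <<'E'
from h import *
for n in('side','top'):
    m,_=snap(n,n+'1.png'); print(n,m)
o=manip.get_obs(); print(o)
E
```

```text
side {'vfov': 49.51457057795887, 'cx': 325.68806630014734, 'cy': 202.50078673932083, 'distortion': array([0.02275299, 0.        , 0.        , 0.        , 0.        ]), 'xyz': array([0.24171686, 0.82520484, 0.44978552]), 'rotation': array([-1.97046005, -0.02341767, -2.71034571])}
top {'vfov': 56.13808658710843, 'cx': 319.67012077762337, 'cy': 206.2189855136964, 'distortion': array([-0.04195597,  0.        ,  0.        ,  0.        ,  0.        ]), 'xyz': array([ 0.4965066 , -0.03684633,  0.89431643]), 'rotation': array([-3.00492616,  0.01073563, -1.54101503])}
{'clock': 0.1, 'joints': array([ 1.11740417,  0.33279268, -0.06466472,  1.46085147,  0.02159783,
        1.3499155 , -0.0884682 ]), 'joint_vel': array([-0.0009178 , -0.00167638, -0.00086921, -0.00101437,  0.00118754,
        0.00018791, -0.00068887]), 'joint_efforts': array([ 2.33633000e-03, -6.24543858e+01,  2.52267782e-02, -3.90715456e+01,
       -6.13168348e-02,  3.66187992e-02,  7.62075706e-05]), 'position': array([ 0.26080556, -0.56755073,  0.18694624]), 'tcp_rot': array([-3.14032248e+00,  6.77185229e-05,  4.30809267e-01]), 'wrist_force': array([-0.54106   , -0.7951776 , -0.02645724]), 'ft_torque': array([-0.04398177,  0.00013546, -0.00741312]), 'finger_force': 0.0, 'opening': 0.08702507398723108}
```

View pics/top1.png

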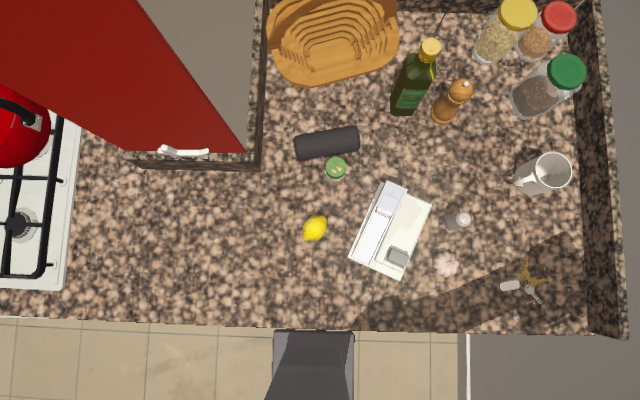

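View pics/side1.png

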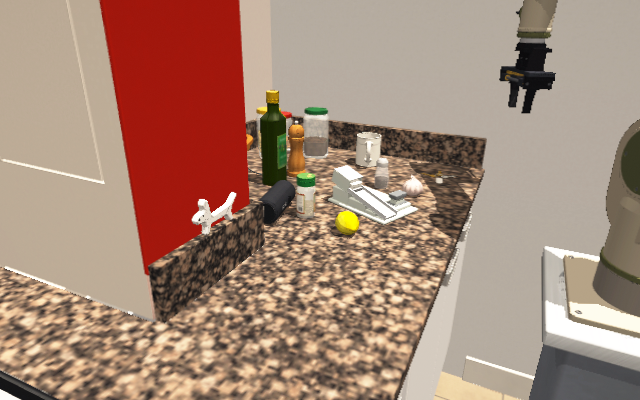

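The top view shows the housing near (393,197), the chute running down to about (362,250), the pad near (397,257), lemon (315,228), spice (336,168), salt (458,221) and garlic (447,265). I'll enlarge the dispenser.

```bash
python3 - <<'E'
from h import *
im=cv2.imread('pics/top1.png')[170:290,330:450]
cv2.imwrite('pics/topc.png',cv2.resize(im,(600,600),interpolation=cv2.INTER_CUBIC))
m=optics.camera_model('top')
for n,u,v,z in(('pad',397,257,.045),('end',362,255,.014),('house',393,190,.08),('salt',462,220,.09),('garlic',447,265,.03),('lemon',315,228,.03)): print(n,onz(m,u,v,z).round(3))
E
```

```text
pad [ 0.503 -0.201  0.045]
end [ 0.505 -0.126  0.014]
house [ 0.649 -0.185  0.08 ]
salt [ 0.586 -0.333  0.09 ]
garlic [ 0.488 -0.319  0.03 ]
lemon [ 0.564 -0.015  0.03 ]
```

View pics/topc.png

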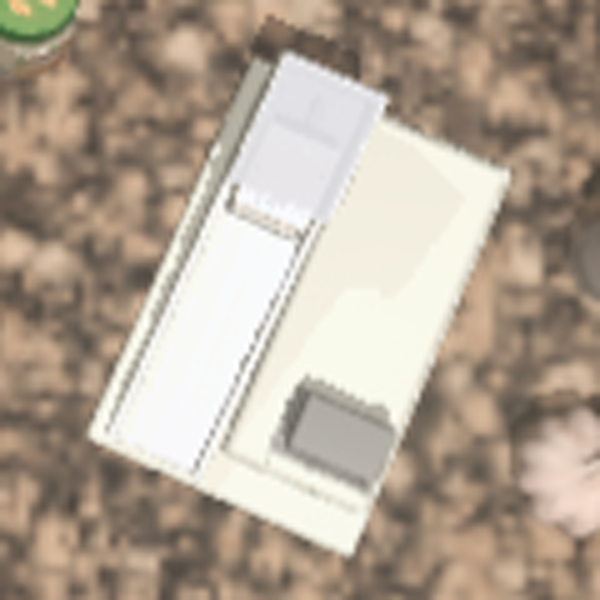

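The enlarged view shows pad top corners near crop (310,387), (395,422), (378,487) and (292,447). The chute's low end runs from (108,432) to (195,470), and the gate from (232,210) to (300,238).

```bash
cat >> h.py <<'E'
def c(u,v): return 330+(u+.5)/5-.5,170+(v+.5)/5-.5
E
python3 - <<'E'
from h import *
m=optics.camera_model('top')
P=lambda u,v,z:onz(m,*c(u,v),z)
e1,e2=P(108,432,.014),P(195,470,.014); g1,g2=P(232,210,.053),P(300,238,.053)
pd=[P(*q,.045) for q in((310,387),(395,422),(378,487),(292,447))]
e=(e1+e2)/2;g=(g1+g2)/2;p=sum(pd)/4
print('end',e,np.linalg.norm(e1-e2),'gate',g,np.linalg.norm(g1-g2),'pad',p,[np.linalg.norm(pd[i]-pd[i-1]).round(4) for i in range(4)])
d=(e-g)[:2];L=np.linalg.norm(d);d/=L;n=np.array([-d[1],d[0]])
print('L',L,'exp',.125*np.cos(.2618),'heading',np.degrees(np.arctan2(d[1],d[0])))
q=(p-g)[:2];print('pad along,side',q@d,q@n)
# base edges
a,b=P(92,437,.0),P(352,555,.0);t=b-a;print('base edge dir',np.degrees(np.arctan2(t[1],t[0])))
a,b=P(108,432,.02),P(232,210,.05);s=a-b;print(np.degrees(np.arctan2(s[1],s[0])))
o=manip.get_obs();print(o['position'],np.degrees(o['tcp_rot']))
E
```

```text
end [ 0.49424951 -0.12098222  0.014     ] 0.04387301539477858 gate [ 0.59730668 -0.16730497  0.053     ] 0.03298688963938158 pad [ 0.50355807 -0.20424546  0.045     ] [np.float64(0.0282), np.float64(0.041), np.float64(0.0301), np.float64(0.0421)]
L 0.11298927830109094 exp 0.12074070847995597 heading 155.79675163460956
pad along,side 0.07036314541687144 0.0721278651950796
base edge dir -112.71535794555963
152.7517027808309
[ 0.26080556 -0.56755073  0.18694624] [-1.79927225e+02  3.87998555e-03  2.46835528e+01]
```

```bash
python3 -m crank '[[0.5,0.8,0,-0.08,0.31],[0.5,0.8,0,-0.08,0.31],[0.5,0.8,0,-0.08,0.31],[0.5,0.8,0,-0.08,0.31],[0.5,0.8,0,-0.08,0.31],[0.5,0.8,0,-0.08,0.31],[0.5,0.8,0,-0.08,0.31],[0.5,0.8,0,-0.08,0.31],[0.5,0.8,0,-0.08,0.31],[0.5,0.8,0,-0.08,0.31]]' 20
python3 -m crank '[[0.9,1,0,0,0.31],[0.9,1,0,0,0.31],[0.9,1,0,0,0.31],[0.9,1,0,0,0.31],[0.85,1,0,0,0.31],[0.85,1,0,0,0.31],[0,1,0,0,0.31],[0,0.85,0,0,0.31],[0,0,0,0,0.31],[0,0,0,0,0.31]]'
python3 - <<'E'
from h import *
m,im=snap('wrist','w1.png'); print(m['xyz'],m['rotation']); print(manip.get_obs()['position'],manip.get_obs()['tcp_rot'])
E
```

```text
clock: 1.35
position: [0.3862, -0.3671, 0.1873]
tcp_rot: [-3.141, 0.001, -0.41]
wrist_force: [-0.0, 0.4, 0.1]
opening: 0.0571
finger_force: 0.0
clock: 2.6
position: [0.5182, -0.1728, 0.1877]
tcp_rot: [3.141, -0.0, -0.408]
wrist_force: [0.2, 0.4, 0.0]
opening: 0.0567
finger_force: 0.0
[ 0.58355817 -0.20197942  0.38382675] [ 2.87408892e+00 -1.11238714e-03 -1.97999663e+00]
[ 0.5181949  -0.17302316  0.18768422] [ 3.14095412e+00 -1.59673674e-04 -4.08671962e-01]
```

View pics/w1.png

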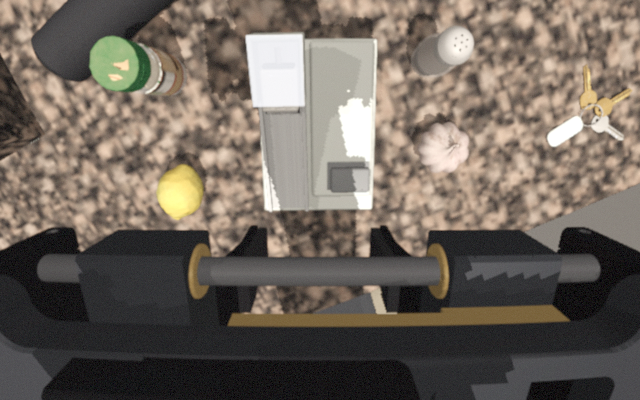

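The wrist view shows the whole dispenser ahead of the fingers: pad top around (330..368, 165..191), channel end around (266..307, 209), housing front at row 107.

```bash
python3 - <<'E'
from h import *
im=cv2.imread('pics/w1.png')[90:220,250:390]
cv2.imwrite('pics/wc.png',cv2.resize(im,None,fx=4,fy=4,interpolation=cv2.INTER_CUBIC))
E
```

```text
(no output)
```

View pics/wc.png

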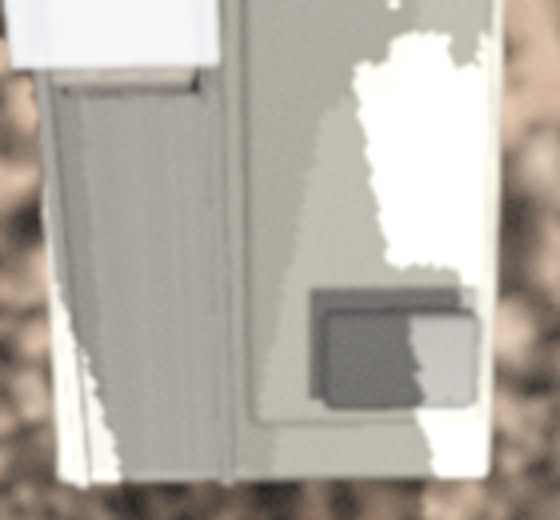

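In the crop the pad top corners are (325,312), (477,316), (474,407) and (326,408). The channel end's inner corners are (86,482) and (221,482).

```bash
python3 - <<'E'
from h import *
m=optics.camera_model('wrist')
P=lambda u,v,z:onz(m,250+(u+.5)/4-.5,90+(v+.5)/4-.5,z)
pd=[P(*q,.045) for q in((325,312),(477,316),(474,407),(326,408))]; p=sum(pd)/4
e1,e2=P(86,482,.014),P(221,482,.014);e=(e1+e2)/2
print(p,[np.linalg.norm(pd[i]-pd[i-1]).round(4) for i in range(4)],e,np.linalg.norm(e1-e2))
for a,b in((pd[0],pd[1]),(pd[3],pd[2]),(e1,e2),(P(60,478,0),P(490,476,0))):
    t=b-a;print(np.degrees(np.arctan2(t[1],t[0])))
v=p-e;h=np.degrees(np.arctan2(v[1],v[0]))-119.5;print('heading',h%360)
h=np.radians(157);d=np.array([np.cos(h),np.sin(h)]);n=np.array([-d[1],d[0]])
print(v[:2]@d,v[:2]@n,p[:2]-.036*n,e[:2]-.0407*d+.036*n)
E
```

```text
[ 0.50088033 -0.20463506  0.045     ] [np.float64(0.0271), np.float64(0.0416), np.float64(0.0257), np.float64(0.0413)] [ 0.4883289  -0.12053907  0.014     ] 0.04175488536215146
-114.94822584982862
-113.07990495577234
-113.46107583666713
-113.21281235036322
heading 158.98880725592738
-0.04441257380703034 0.07250652332288463 [ 0.51494665 -0.17149688] [ 0.51172712 -0.16958001]
```

```bash
python3 -m crank '[[-0.1,0.08,-0.8,0,0.31],[0,0,-0.8,0,0.31],[0,0,-0.8,0,0.31],[0,0,-0.8,0,0.31],[0,0,-0.8,0,0.31],[0,0,-0.8,0,0.31],[0,0,-0.4,0,0.31],[0,0,0,0,0.31],[0,0,0,0,0.31]]'
python3 - <<'E'
from h import *
snap('side','s2.png');snap('top','t2.png')
s=cv2.imread('pics/s2.png')[140:240,310:435];t=cv2.imread('pics/t2.png')[170:290,330:450]
cv2.imwrite('pics/c2.png',np.hstack([cv2.resize(s,(500,400),interpolation=2),cv2.resize(t,(300,300),interpolation=2)[:].copy() if 0 else cv2.resize(t,(300,400),interpolation=2)]))
E
```

```text
clock: 3.78
position: [0.5165, -0.17, 0.0585]
tcp_rot: [3.142, -0.001, -0.407]
wrist_force: [0.1, 0.2, -1.0]
opening: 0.057
finger_force: 0.0
```

View pics/c2.png

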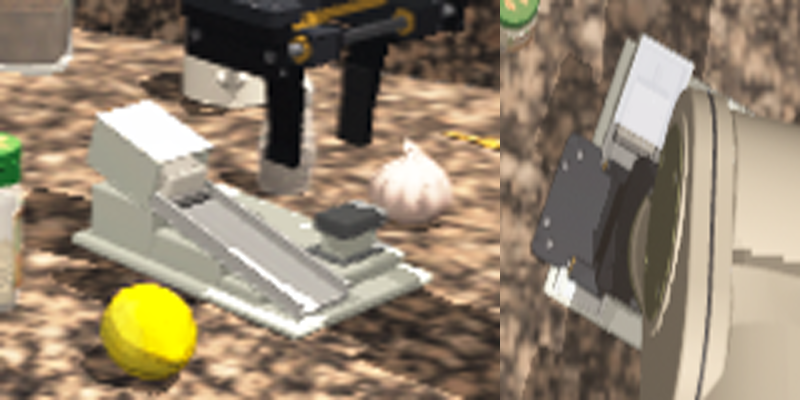

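```bash
python3 - <<'E'
from h import *
m=optics.camera_model('side')
h=np.radians(156.8);d=np.array([np.cos(h),np.sin(h),0]);n=np.array([-d[1],d[0],0])
T=manip.get_obs()['position'];print(T)
P=np.array([T-.036*n,T+.036*n,[.502,-.2045,.045],[.491,-.1208,.014],T])
print((proj(m,P)-[310,140])*4)
for (u,v),z in (((350,213),.045),((322,295),.014),((283,162),.0585),((355,140),.0585)): print(onz(m,310+u/4,140+v/4,z))
E
```

```text
[ 0.51656692 -0.16988624  0.05849062]
[[274.19108567 211.56960474]
 [348.9021874  185.66031932]
 [348.3063626  204.55884297]
 [322.96489825 299.240847  ]
 [312.30664234 198.35098732]]
[ 0.49686449 -0.19054358  0.045     ]
[ 0.49337263 -0.12661838  0.014     ]
[ 0.5539422  -0.22546239  0.0585    ]
[ 0.52370242 -0.29202757  0.0585    ]
```

```bash
python3 - <<'E'
from h import *
m=optics.camera_model('side')
h=np.radians(24.7);yv=np.array([np.sin(h),-np.cos(h),0])
T=np.array([.2608,-.5675,.187]);print('start tips',proj(m,[T-.051*yv,T+.051*yv]))
_,im=snap('side','s3.png');a=cv2.imread('pics/s2.png').astype(int);print(abs(im[:,:,::-1].astype(int)-a)[140:240,310:435].mean())
g=im.max(2)
print('crop col 380 / 398 dark rows',[ (c,np.where(g[140:200,c]<45)[0].max()+140) for c in(378,380,382,396,398,400)])
print(manip.get_obs()['position'],manip.get_obs()['clock'])
b=np.load('pics/side1.png.npy').max(2)
for c in (512,514,526,528,530): print(c,np.where(b[60:130,c]<45)[0].max()+60)
E
```

```text
start tips [[523.1577918  124.23289284]
 [509.09302927 116.77664697]]
0.5250933333333333
crop col 380 / 398 dark rows [(378, np.int64(179)), (380, np.int64(180)), (382, np.int64(181)), (396, np.int64(174)), (398, np.int64(175)), (400, np.int64(175))]
[ 0.5164439  -0.16984473  0.05835692] 3.925
512 106
514 106
526 112
528 112
530 109
```

```bash
python3 - <<'E'
from h import *
m=optics.camera_model('top')
h=np.radians(156.8);d=np.array([np.cos(h),np.sin(h),0]);n=np.array([-d[1],d[0],0])
T=manip.get_obs()['position']
for q in((585,137),(605,165),(570,262),(535,240)):
    u,v=330+(q[0]-500)/2.5,170+q[1]/3.333
    for z in(.15,.2): r=onz(m,u,v,z)-T; print(q,z,'along %.3f side %.3f'%(r@d,r@n))
E
python3 -m crank '[[0,0,-0.2,0,0.31],[0,0,-0.2,0,0.31],[0,0,0,0,0.31]]'
```

```text
(585, 137) 0.15 along -0.047 side -0.080
(585, 137) 0.2 along -0.039 side -0.082
(605, 165) 0.15 along -0.038 side -0.059
(605, 165) 0.2 along -0.031 side -0.063
(570, 262) 0.15 along 0.026 side -0.061
(570, 262) 0.2 along 0.029 side -0.064
(535, 240) 0.15 along 0.026 side -0.091
(535, 240) 0.2 along 0.029 side -0.093
clock: 4.3
position: [0.5156, -0.1695, 0.047]
tcp_rot: [3.141, 0.001, -0.407]
wrist_force: [0.0, 0.9, 0.0]
opening: 0.0568
finger_force: 0.0
```

```bash
python3 -m crank '[[0,0,-0.2,0,0.31],[0,0,0,0,0.31]]'; python3 - <<'E'
from h import *
snap('side','s4.png')
s=cv2.imread('pics/s4.png')[140:240,310:435]
cv2.imwrite('pics/c4.png',cv2.resize(s,(750,600),interpolation=2))
E
```

```text
clock: 4.55
position: [0.5157, -0.1696, 0.0422]
tcp_rot: [3.141, 0.001, -0.407]
wrist_force: [-0.1, -0.0, 0.4]
opening: 0.0566
finger_force: 0.0
```

View pics/c4.png

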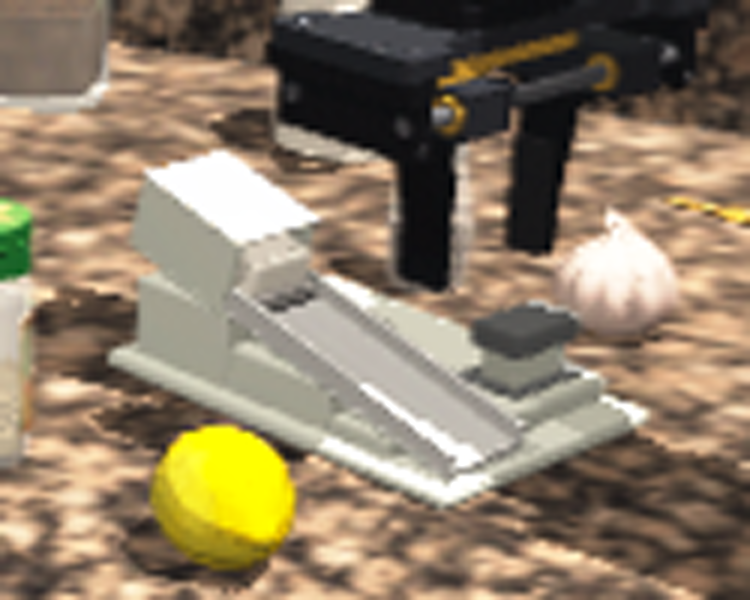

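The fingertips show at crop (425,285) and (530,248), well above the channel and the pad (525,325). There is still no contact at a reported z of 0.042, so the tips are really higher than reported. I'll work out the offset.

```bash
python3 - <<'E'
from h import *
m=optics.camera_model('side')
h=np.radians(156.8);d=np.array([np.cos(h),np.sin(h),0]);n=np.array([-d[1],d[0],0])
T=manip.get_obs()['position']
for q,s in(((425,282),-.036),((530,248),.036)):
    o,r=ray(m,310+q[0]/6,140+q[1]/6); X=T+s*n
    # along-d and z solving with side coordinate fixed
    k=((X-o)@n)/(r@n); Y=o+k*r; print('tip',Y,'dz %.4f along %.4f'%(Y[2]-T[2],(Y-T)@d))
    print(onz(m,310+q[0]/6,140+q[1]/6,.042)-X)
print('pad top',onz(m,310+525/6,140+323/6,.045))
E
```

```text
tip [ 0.52544526 -0.13455284  0.07574447] dz 0.0333 along 0.0050
[ 0.0209828  -0.08460789 -0.00045921]
tip [ 0.50056559 -0.20222389  0.07293642] dz 0.0305 along 0.0012
[ 0.02011961 -0.08385976 -0.00045921]
pad top [ 0.49573265 -0.18660397  0.045     ]
```

```bash
python3 -m crank '[[0,0,-0.3,0,0.31],[0,0,-0.3,0,0.31],[0,0,-0.2,0,0.31],[0,0,0,0,0.31]]'; python3 - <<'E'
from h import *
snap('side','s5.png');snap('top','t5.png')
s=cv2.imread('pics/s5.png')[140:240,310:435]
cv2.imwrite('pics/c5.png',cv2.resize(s,(750,600),interpolation=2))
E
```

```text
clock: 5.1
position: [0.5156, -0.1695, 0.0221]
tcp_rot: [3.141, 0.001, -0.407]
wrist_force: [-0.1, -0.1, -0.2]
opening: 0.0567
finger_force: 0.0
```

View pics/c5.png

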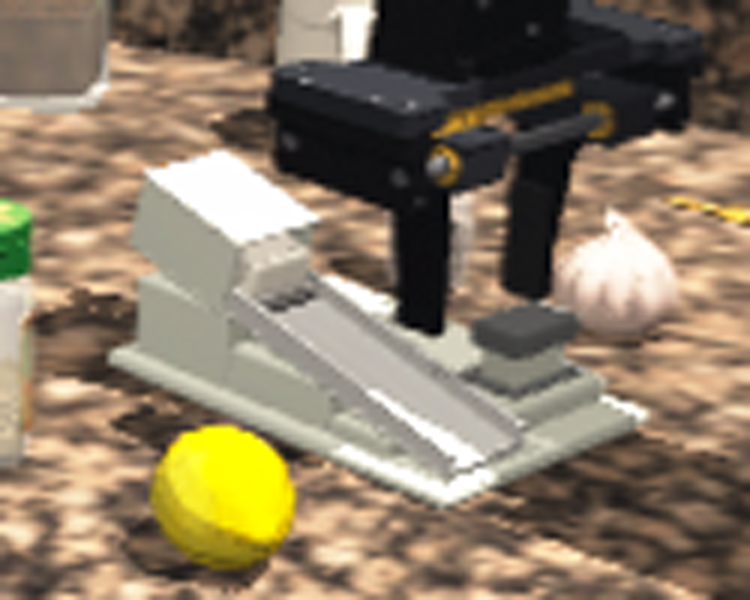

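The fingers are lined up: the pad finger's tip is at (528,292), just above the pad top (525,318), and the chute finger's tip is at (422,330), still above the channel. I'll lower in small steps and watch the force.

```bash
python3 -m crank '[[0,0,-0.25,0,0.31],[0,0,0,0,0.31]]'; python3 -m crank '[[0,0,-0.15,0,0.31],[0,0,0,0,0.31]]';python3 - <<'E'
from h import *
snap('side','s6.png')
s=cv2.imread('pics/s6.png')[140:240,310:435]
cv2.imwrite('pics/c6.png',cv2.resize(s,(750,600),interpolation=2))
E
```

```text
clock: 5.45
position: [0.5157, -0.1696, 0.0159]
tcp_rot: [3.141, 0.001, -0.407]
wrist_force: [0.1, -0.3, 1.2]
opening: 0.0572
finger_force: 0.0
clock: 5.7
position: [0.5158, -0.1696, 0.0124]
tcp_rot: [3.141, 0.0, -0.407]
wrist_force: [1.1, 0.1, -0.9]
opening: 0.0568
finger_force: 0.0
```

View pics/c6.png

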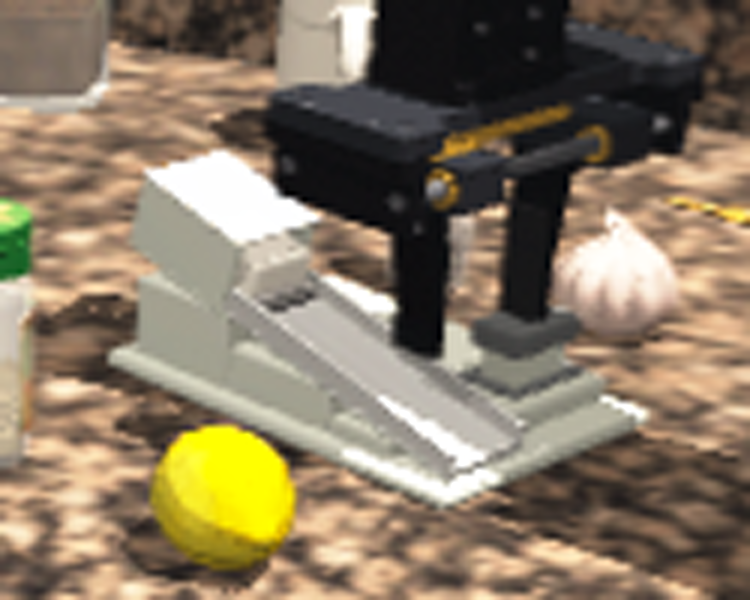

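The pad finger's tip (525,318) now covers the pad's far edge, so it is at or just above the pad top. The chute finger's tip (420,352) is over mid-channel, about 20 mm above the floor, as expected. I'll press now.

```bash
python3 -m crank '[[0,0,-0.1,0,0.31],[0,0,0,0,0.31]]'; python3 -m crank '[[0,0,-0.15,0,0.31],[0,0,-0.15,0,0.31],[0,0,0,0,0.31]]'; 
```

```text
clock: 6.0
position: [0.5162, -0.1697, 0.0102]
tcp_rot: [3.142, -0.0, -0.407]
wrist_force: [0.5, -0.4, 1.5]
opening: 0.0569
finger_force: 0.6
clock: 6.38
position: [0.5162, -0.1697, 0.0026]
tcp_rot: [3.142, -0.0, -0.407]
wrist_force: [0.5, 0.0, 4.0]
opening: 0.057
finger_force: 1.7
```

```bash
python3 -m crank '[[0,0,-0.12,0,0.31],[0,0,0,0,0.31]]'; python3 -m crank '[[0,0,-0.08,0,0.31],[0,0,0,0,0.31]]'; python3 - <<'E'
from h import *
snap('side','s7.png')
s=cv2.imread('pics/s7.png')[140:240,310:435]
cv2.imwrite('pics/c7.png',cv2.resize(s,(750,600),interpolation=2))
E
```

```text
clock: 6.62
position: [0.5163, -0.1697, -0.0003]
tcp_rot: [3.142, -0.0, -0.407]
wrist_force: [-0.0, 1.1, 4.2]
opening: 0.057
finger_force: 2.1
clock: 6.88
position: [0.5163, -0.1698, -0.0017]
tcp_rot: [3.141, -0.001, -0.407]
wrist_force: [-2.2, 0.4, 10.1]
opening: 0.057
finger_force: 5.4
```

View pics/c7.png

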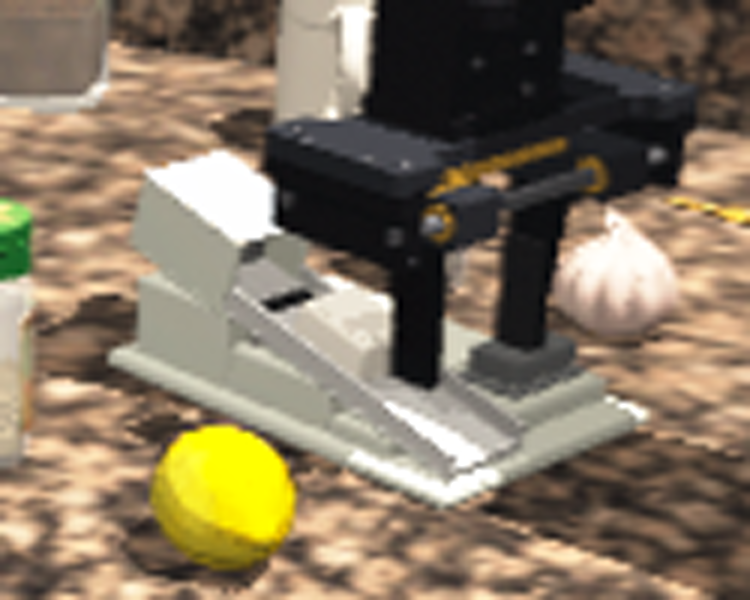

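The tablet rests against the chute finger at (350,335), well downhill of the sunken gate's dark slot at (290,300). The pad is bottomed out at about 10 N.

```bash
python3 -m crank '[[0,0,0,0,0.31],[0,0,0,0,0.31]]'; python3 -c "
from workcell import manip
print(manip.close_job())"
```

```text
clock: 7.18
position: [0.5163, -0.1698, -0.0016]
tcp_rot: [3.141, -0.001, -0.407]
wrist_force: [-2.1, 0.3, 10.6]
opening: 0.0568
finger_force: 5.4
the job is handed in; nothing more can be done
None
```

I handed the job in at about 7.2 s, with one finger holding the pad fully down (about 10 N) and the tablet trapped against the other finger in the chute, clear of the gate.

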